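Bring a card before the tablet and hold the camera mirror on it

ROBOT

A 6-joint arm with a two-finger parallel gripper is mounted at the origin on the work surface. World frame = base frame: x ahead of the robot, y to its left, z up, the work surface at z = 0. Lengths are in mm, angles in rad, forces in N, time in s.
With the tool pointing down it reaches from about 300 to 775 mm from the base axis. Payload 14.6 kg.
Tool frame: the origin (TCP) lies between the finger pads; the fingertips stand 19 mm ahead of it and the grasp point (between the pads) is the TCP; x points along the fingers, y is the direction in which the jaws open and shut, and the axes are right-handed (so a half turn about x gives the same grasp; the last joint's range is limited). The gripper opens to 94 mm and grips with 3 to 60 N. Pads are 16 mm wide; open, the fingers measure 119 mm over their backs; the gripper's body (75 mm by 177 mm) begins 78 mm behind the grasp point.
Start: joints at [-1.299, 0.3, 1.521, -0, 1.321, -0.067], TCP at [182.788, -518.727, 224.446] pointing down, gripper open.
Joint ranges: [-3.03, 3.03], [-0.79, 2.21], [0.23, 2.52], [-1.04, 4.18], [0, 3.07], [-2.55, 2.55]. Speed limits (rad/s): [2.22, 2.22, 2.57, 3.14, 3.14, 3.14].

INTERFACE

Orientations are given as [roll, pitch, yaw] about the fixed x, y, z axes, in that order (R = Rz(yaw) Ry(pitch) Rx(roll)).
In Python, from cell import manip gives the robot as it stands.
- The arm moves only by the tool jog_arm, never from a script. Its argument "series" is one flat list of numbers, 7 for each row, row after row: the turn, a rotation vector about the world's x, y, z in rad, then the shift along the world's x, y, z in m, then the opening, from -1 (shut) to 1 (fully open). A call has 1 to 20 rows; each row is the pose to reach, as a shift and turn from the pose commanded when the call began; what a row does not reach only later rows make up. A row lasts 1/8 s, in which the tool goes at most 62.5 mm and 10.7 degrees, less where a joint would pass 70% of its speed; a pose out of reach is approached as far as the arm can. A call with a gripper value outside its range is refused whole. The fingers move at their own pace and stop on an object; "squeeze" is the grip in N (left out, the last holds). Time passes only in rows, so rows that repeat a pose let the fingers close. It gives the time, the measured TCP pose, the force and the opening at its end, in the units of the state.
- manip.read_state(): the state, without advancing time (a new reading comes with each control period).
- manip.camera(name): name is "scene" or "top" or "wrist"; returns a dict with "color" (420x560x3 uint8, blue, green, red), "range_z" (420x560 float32, mm along the optical axis (not along the pixel's ray), 0 where there is no reading), "fx", "fy", "cx", "cy" (pixels), "D" ([k1, k2, p1, p2, k3] as OpenCV has them; the pictures are not rectified), "pose" (4x4, takes a point from camera to world coordinates); the wrist camera has in their place "mount" (4x4, takes a point from camera to tool coordinates, whose origin is the TCP and whose axes are the tool frame's). Camera axes: x right, y down, z forward; pixel columns grow to the right and rows downward; lengths in mm; the calibration is good to about 2 mm. A picture is of the moment at which its call begins: read the wrist's pose just before it.
- manip.sign_off(): hands the job in, once; it reports no verdict.
The state is a dict: "clock": time; "joints": joint angles; "qd": joint speeds; "effort": joint torques, N m; "eef_pos": TCP position; "eef_rot": TCP orientation; "wrist_force": force on the tool from outside, world axes, zero at the start; "moment": the same for the moment, N m; "finger_gap": finger opening in mm.
Only numpy, scipy, OpenCV 4.12 (cv2) and the standard library are available. Lean on these libraries where they do the work, as an engineer would, in place of code of your own. Each camera call takes 0.05 s, during which the arm holds its last target.

TASK

Push the card carrier along its track by its finger tab until it clicks into the next stop, the one in front of the tablet's camera, and leave it there. Then swing the sprung mirror hood on top of the tablet down until the cross printed on the card appears, reflected in the mirror, in the middle of the tablet camera's picture, and keep holding the hood at that angle with the fingers: you finish while still holding it, for it springs up when let go. Leave the paper cup, the mouse and the stapler where they are.

Things in the scene. Friction and masses are not known exactly. Their poses are not given: they have to be found in the camera images.
- tablet: black tablet, 250 mm wide, 165 mm high, 8 mm thick, fixed in an aluminium stand (base 150 x 150 x 6 mm); a grey clip, 56 mm wide, sits over the middle of its top edge. Origin: on the desk, under the stand; x along the screen's width, z up; the screen faces its own -y and leans back 8 deg. Top edge of the tablet at z = 193 mm, of the clip's ears about 212 mm.
- lens (a point): the tablet's camera lens in the screen's upper rim, at (0, 1.9, 185.5) mm in the tablet's frame. It looks square out of the screen: along the tablet's -y, rising 8 deg (-0.990 in y, 0.139 in z). This line is the middle of its picture; the hood's mirror crosses it. No picture of this camera is given: work it out by reflection.
- hinge (a point): middle of the hood's hinge axis, which is parallel to the tablet's x, at (0, -1.3, 206.1) mm in the tablet's frame.
- hood_hinge (a joint): angle of the hood, rad. 0 = parked against its stop, the hood pointing out along the tablet's -y and rising 20 deg (0.349 rad) above level; growing values swing its free end down, so at value v the mirror face runs out and down at v - 0.349 rad below level. Limit 1.15. A spring lifts it: about 0.08 N m when parked, 0.10 N m more per rad; let go, it returns to 0.
- hood: white mirror hood, 46 mm wide, reaching 82 mm out from the hinge. Origin on the hinge axis; own -y runs out along it, z up out of its top. Mirror on its underside, 10 to 66 mm out, its face in the plane z = 0, which contains the hinge axis. Flat top at z = 6 mm; side cheeks 8 to 68 mm out, 46 mm over outsides, reach down to z = -10 mm. Press it down from above or pinch it across the cheeks.
- lip (a point): middle of the ribbed lip on the hood's top, 72 mm out from the hinge, 6 mm above the mirror plane.
- track: aluminium card track, 312 x 112 mm, fixed on the desk in front of the tablet, its guides 12 mm high, nearly parallel to the screen. Origin on the desk, where the card's cross stands at the camera stop; x along the track, roughly as the tablet's x.
- carrier_slide (a joint): place of the carrier along the track's +x, m, from 0 (loading end) to 0.155. Stops where its spring roller drops between two steel ridges: 0.100 (in front of the camera: the next stop) and 0.150 (unloading, too far). It slides with about 1 N; the roller needs about 3 to 4 N to climb a ridge, within 9 mm of a stop, and draws the carrier in over the last 3 mm.
- carrier: black card carrier, 112 x 70 mm, with a white card (91 x 55 mm) clipped on it. Axes as the track's; origin at the height of the desk, under the card's middle.
- mark (a point): centre of the black cross (24 mm) printed in the middle of the card, 14.5 mm above the desk: the mark the camera must see.
- tab (a point): middle of the top of the carrier's upright finger tab, 49 mm above the desk and 60 mm from the cross towards the track's -y (away from the tablet). The tab is 12 mm thick along the track, 26 mm wide across, upright from 18 to 49 mm above the desk; below it a bracket 30 mm long along the track lies 13.5 to 17.5 mm above the desk.
- paper_cup: brown paper cup, 80 mm across, 90 mm high, standing; origin under it. Leave alone.
- mouse: black computer mouse, 60 x 104 mm, 33 mm high; origin under it. Leave alone.
- stapler: grey and steel stapler, 136 x 36 mm, 50 mm high; origin under it. Leave alone.

How it is judged (in metres and radians):
On the way, in this order (a step that is already met when the one before it is completed fails the run):
1. the carrier sits in the camera stop and the fingers have left it (value of joint carrier_slide between 0.0965 and 0.1035 m and contact force between the fingers and carrier below 0.2 N), for 0.2 s.
2. the fingers hold the hood so that the mirror shows the cross in the middle of the camera's picture (all of step 1 and contact force between the fingers and hood above 0.5 N and velocity of joint hood_hinge between -0.06 and 0.06 rad/s and ((y of mark in the frame of tablet between -0.265 and -0.255 m and value of joint hood_hinge between 0.5741 and 0.6841 rad) or (y of mark in the frame of tablet between -0.255 and -0.245 m and value of joint hood_hinge between 0.5844 and 0.6944 rad) or (y of mark in the frame of tablet between -0.245 and -0.235 m and value of joint hood_hinge between 0.5952 and 0.7052 rad) or (y of mark in the frame of tablet between -0.235 and -0.225 m and value of joint hood_hinge between 0.6065 and 0.7165 rad) or (y of mark in the frame of tablet between -0.225 and -0.215 m and value of joint hood_hinge between 0.6184 and 0.7284 rad) or (y of mark in the frame of tablet between -0.215 and -0.205 m and value of joint hood_hinge between 0.631 and 0.741 rad) or (y of mark in the frame of tablet between -0.205 and -0.195 m and value of joint hood_hinge between 0.6441 and 0.7541 rad) or (y of mark in the frame of tablet between -0.195 and -0.185 m and value of joint hood_hinge between 0.658 and 0.768 rad) or (y of mark in the frame of tablet between -0.185 and -0.175 m and value of joint hood_hinge between 0.6726 and 0.7826 rad) or (y of mark in the frame of tablet between -0.175 and -0.165 m and value of joint hood_hinge between 0.6879 and 0.7979 rad) or (y of mark in the frame of tablet between -0.165 and -0.155 m and value of joint hood_hinge between 0.704 and 0.814 rad) or (y of mark in the frame of tablet between -0.155 and -0.145 m and value of joint hood_hinge between 0.721 and 0.831 rad) or (y of mark in the frame of tablet between -0.145 and -0.135 m and value of joint hood_hinge between 0.7387 and 0.8487 rad) or (y of mark in the frame of tablet between -0.135 and -0.125 m and value of joint hood_hinge between 0.7573 and 0.8673 rad) or (y of mark in the frame of tablet between -0.125 and -0.115 m and value of joint hood_hinge between 0.7768 and 0.8868 rad) or (y of mark in the frame of tablet between -0.115 and -0.105 m and value of joint hood_hinge between 0.7971 and 0.9071 rad))), for 0.5 s.
At the end, for the whole second after the job is handed in: The carrier rests in the camera stop (within 3.5 mm), the fingers off it. The fingers press on the hood (over 0.5 N) and keep it still where the lens's line of sight, reflected, meets the cross, within about 0.05 rad of hood angle (tabled per 10 mm of the cross's distance) (all of step 2); the arm keeps its last pose, push and grip.
It fails at once if the paper cup is shifted by more than 25 mm or tipped (distance of paper_cup from where it was at the start of the episode above 0.025 m or angle between paper_cup's own z axis and vertical above 0.4 rad).
It fails at once if the mouse is shifted by more than 25 mm or tipped (distance of mouse from where it was at the start of the episode above 0.025 m or angle between mouse's own z axis and vertical above 0.4 rad).
It fails at once if the stapler is shifted by more than 25 mm or tipped (distance of stapler from where it was at the start of the episode above 0.025 m or angle between stapler's own z axis and vertical above 0.4 rad).
It also fails if it takes over 56 s, if anything falls off the work surface, if the arm or the gripper's body presses on something with over 40 N, if the wrist force passes 120 N, or if a joint passes its speed limit or range.

## Working session

There is one attempt and no reset: what is moved stays moved. The work goes in short steps, Python scripts to look and compute and a tool call to move; the robot and the scene stay as the last step left them, time stands still between calls to the robot, and variables do not carry over. Pictures are saved under pics/ and viewed, and the job is handed in when it is done.

Besides the shell and the picture viewer there is one more tool, called after "Call:" as name(argument=value, ...) on one line, values as JSON. jog_arm: Moves the arm, as the interface text tells. Its arguments: {"type":"object","properties":{"series":{"type":"array","items":{"type":"number"}},"squeeze":{"type":"number"}},"required":["series"]}

```bash
ls; mkdir -p pics; python3 - <<'E'
from cell import manip
import cv2,numpy as np,pickle
print(manip.read_state())
for n in ["scene","top","wrist"]:
    c=manip.camera(n); cv2.imwrite(f"pics/{n}0.png",c["color"]); pickle.dump(c,open(f"{n}0.pkl","wb"))
    print(n,{k:np.round(v,3).tolist() if not np.isscalar(v) else v for k,v in c.items() if k not in("color","range_z")})
    print((c["range_z"]>0).mean())
E
```

```text
pics
{'clock': 0.0, 'joints': array([-1.29862964e+00,  3.00476472e-01,  1.52159888e+00, -3.88022456e-06,
        1.32070939e+00, -6.65693217e-02]), 'qd': array([ 5.24392325e-04, -5.09805718e-06, -9.95198288e-04, -8.05338988e-04,
        8.90040991e-04,  6.79512736e-04]), 'effort': array([-5.07048389e-04, -5.31803906e+01, -3.52735770e+01,  7.08722044e-02,
        2.44771270e-02, -2.37865919e-05]), 'eef_pos': array([ 182.70705347, -518.5001211 ,  223.87584574]), 'eef_rot': array([-1.6342129 ,  1.56960423,  1.84611672]), 'wrist_force': array([ 0.19663757,  0.69836218, -0.4542104 ]), 'moment': array([-0.00081042, -0.01731629, -0.00822772]), 'finger_gap': 94.2093713514605}
scene {'fx': 385.0331307081667, 'fy': 385.0331307081667, 'cx': 280.1231738259566, 'cy': 214.7616304673613, 'D': [-0.022, 0.0, 0.0, 0.0, 0.0], 'pose': [[-0.796, 0.309, -0.52, 1059.817], [0.605, 0.436, -0.666, 598.433], [0.021, -0.845, -0.534, 674.78], [0.0, 0.0, 0.0, 1.0]]}
0.9960204081632653
top {'fx': 528.4719634343621, 'fy': 528.4719634343621, 'cx': 281.0721673968292, 'cy': 210.84956067454652, 'D': [-0.062, 0.0, 0.0, 0.0, 0.0], 'pose': [[0.013, -0.997, 0.073, 502.579], [-1.0, -0.013, -0.003, -26.95], [0.004, -0.073, -0.997, 1344.992], [0.0, 0.0, 0.0, 1.0]]}
0.9960331632653061
wrist {'fx': 345.74372110714745, 'fy': 345.74372110714745, 'cx': 277.99734854853733, 'cy': 212.54092077383567, 'D': [-0.073, 0.0, 0.0, 0.0, 0.0], 'mount': [[0.001, -0.247, 0.969, -159.748], [1.0, 0.001, -0.001, 0.218], [-0.001, 0.969, 0.247, -70.965], [0.0, 0.0, 0.0, 1.0]]}
0.9960034013605442
```

View pics/top0.png

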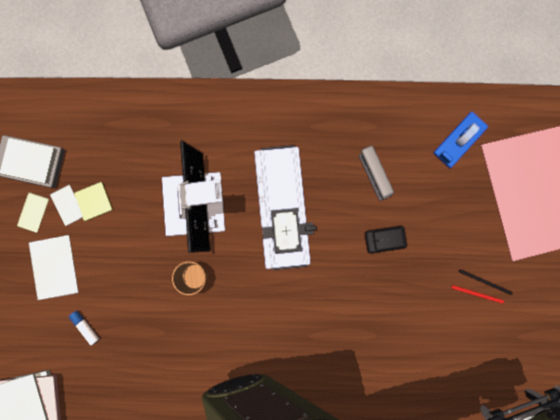

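View pics/scene0.png

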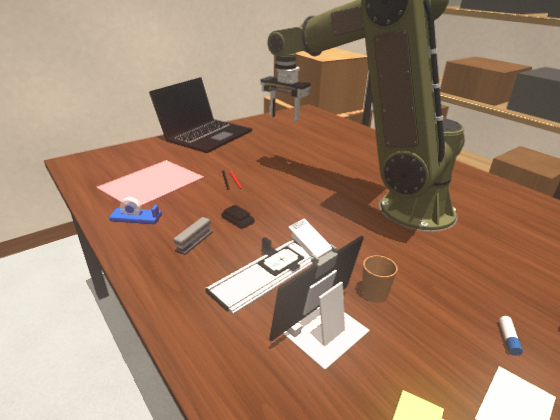

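View pics/wrist0.png

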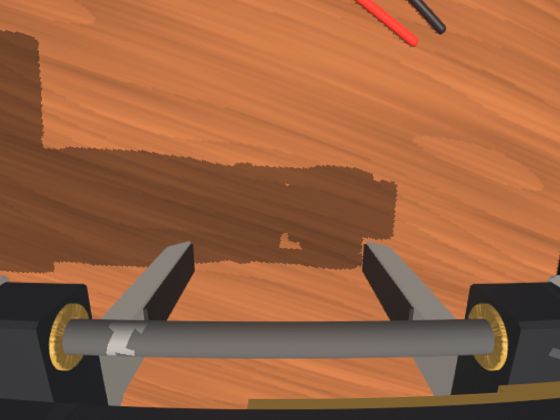

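The top view shows the tablet (~(197,195)), the track to its right, the carrier cross at (287,231), the tab at about (311,229) and the cup at (190,278). The mouse, at (385,240), and the stapler, at (377,173), are clear of them. Next I measure with depth.

```bash
cat > h.py <<'E'
import cv2,numpy as np,pickle
def cloud(c,T=None):
    T=c["pose"] if T is None else T
    h,w=c["range_z"].shape
    u,v=np.meshgrid(np.arange(w),np.arange(h))
    K=np.array([[c["fx"],0,c["cx"]],[0,c["fy"],c["cy"]],[0,0,1]])
    n=cv2.undistortPoints(np.stack([u,v],-1).reshape(-1,1,2).astype(float),K,np.array(c["D"],float)).reshape(h,w,2)
    z=c["range_z"]; P=np.stack([n[...,0]*z,n[...,1]*z,z],-1)
    return P@np.array(T)[:3,:3].T+np.array(T)[:3,3]
def ray(c,uv,zp,T=None):
    T=np.array(c["pose"] if T is None else T)
    K=np.array([[c["fx"],0,c["cx"]],[0,c["fy"],c["cy"]],[0,0,1]])
    n=cv2.undistortPoints(np.array(uv,float).reshape(-1,1,2),K,np.array(c["D"],float)).reshape(-1,2)
    d=np.c_[n,np.ones(len(n))]@T[:3,:3].T; o=T[:3,3]
    return o+d*((zp-o[2])/d[:,2])[:,None]
E
python3 - <<'E'
from h import *
c=pickle.load(open("top0.pkl","rb"))
im=c["color"]; P=cloud(c)
cv2.imwrite("pics/topcrop.png",cv2.resize(im[130:310,150:330],None,fx=3.3,fy=3.3,interpolation=cv2.INTER_CUBIC))
Z=P[...,2]
print("cross",ray(c,[[287,231.5]],14.5))
np.set_printoptions(precision=1,suppress=True,linewidth=180)
for zlo,zhi,r in [(185,330,"hood"),(30,60,"tab")]:
    m=(Z>zlo)&(Z<zhi); m[:, :130]=0; m[:,330:]=0; m[:130]=0; m[300:]=0
    k,l,s,ce=cv2.connectedComponentsWithStats(m.astype(np.uint8))
    for i in range(1,k):
        if s[i,4]>15: q=P[l==i]; print(r,s[i],q.min(0),q.max(0),q.mean(0))
# track outline: light pixels z<25
g=im.min(2); m=((g>150)&(Z<16)&(Z>-8)).astype(np.uint8); m[:,:245]=0;m[:,325:]=0;m[:140]=0;m[280:]=0
cs,_=cv2.findContours(cv2.morphologyEx(m,cv2.MORPH_CLOSE,np.ones((15,15))),cv2.RETR_EXTERNAL,cv2.CHAIN_APPROX_NONE)
cc=max(cs,key=cv2.contourArea); w=ray(c,cc.reshape(-1,2),8)
print(cv2.minAreaRect(w[:,:2].astype(np.float32)))
s=pickle.load(open("scene0.pkl","rb"))
cv2.imwrite("pics/scenecrop.png",cv2.resize(s["color"][190:380,190:420],None,fx=3.4,fy=3.1,interpolation=cv2.INTER_CUBIC))
E
```

```text
cross [[548.68848725 -47.01165314  14.5       ]]
hood [ 180  141   42  112 1310] [495.1  95.5 185.1] [740.6 195.7 242.7] [620.2 153.3 212.9]
tab [200 150  12  32 109] [668.3 144.   30.2] [745.9 171.1  59.8] [700.7 160.4  45.4]
tab [205 203   7  49 142] [497.2 141.9  30.5] [616.3 155.7  59.5] [556.  148.9  46.2]
tab [212 218   4   9  26] [558.8 132.6  30.7] [579.  140.4  48.4] [568.9 135.7  40.1]
tab [305 225  12   6  53] [ 551.9 -117.6   31.1] [564.4 -91.4  52.8] [ 558.5 -104.    46.5]
tab [176 263  22  29 127] [399.4 172.2  30.4] [467.7 221.5  59.8] [427.3 207.1  45.9]
((611.813720703125, -32.92841339111328), (302.1487731933594, 113.38584899902344), 6.427323818206787)
```

View pics/topcrop.png

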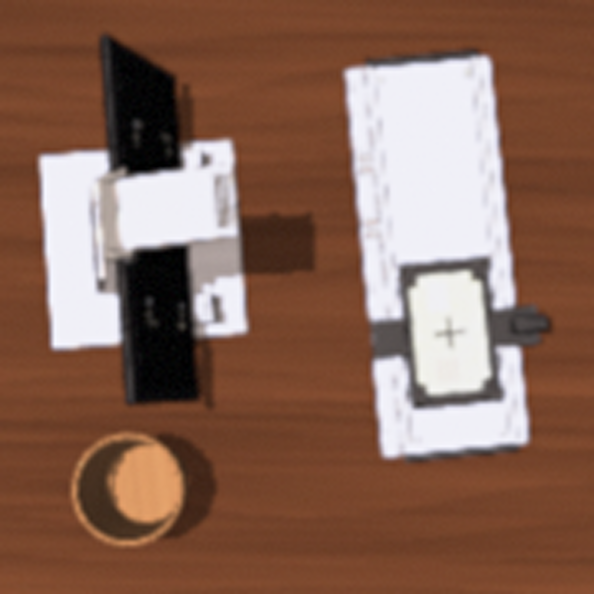

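View pics/scenecrop.png

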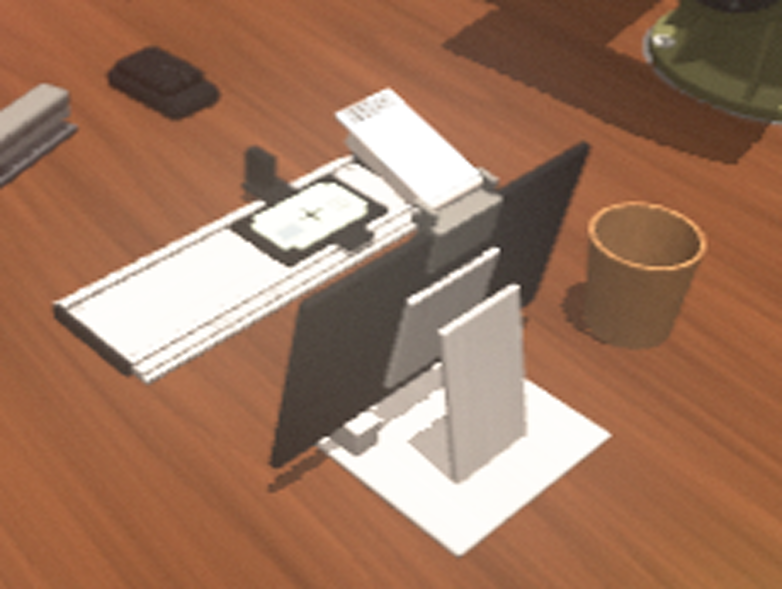

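```bash
python3 - <<'E'
from h import *
np.set_printoptions(precision=2,suppress=True,linewidth=180)
for n,box in [("top",(170,170,235,220)),("scene",(280,210,345,270))]:
    c=pickle.load(open(n+"0.pkl","rb")); im=c["color"]; P=cloud(c); Z=P[...,2]
    m=(im.min(2)>170)&(Z>205)&(P[...,0]>560)&(P[...,0]<660)&(P[...,1]>60)&(P[...,1]<180)
    q=P[m]; mu=np.median(q,0)
    for _ in range(3):
        u,s,vt=np.linalg.svd(q-q.mean(0),full_matrices=False); nn=vt[2]*np.sign(vt[2,2]); d=(q-q.mean(0))@nn; q=q[abs(d)<3]
    print(n,len(q),"normal",nn,"tilt deg",np.degrees(np.arccos(nn[2])),"yaw of x", np.degrees(np.arctan2(nn[0],-nn[1])),q.min(0),q.max(0))
    print(cv2.minAreaRect(q[:,:2].astype(np.float32)))
    # tablet: dark pixels z 40..200 on top-edge
    m=(im.max(2)<70)&(Z>100)&(Z<200)&(P[...,0]>450)&(P[...,0]<780)&(P[...,1]>110)&(P[...,1]<230)
    q=P[m]
    for _ in range(4):
        u,s,vt=np.linalg.svd(q-q.mean(0),full_matrices=False); nn=vt[2]; d=(q-q.mean(0))@nn; q=q[abs(d)<4]
    nn*=np.sign(nn[2]) 
    print("tablet",len(q),q.mean(0),nn,"lean",np.degrees(np.arcsin(abs(nn[2]))),"yaw",np.degrees(np.arctan2(nn[0],-nn[1])),q.min(0),q.max(0))
c=pickle.load(open("top0.pkl","rb")); im=c["color"];P=cloud(c)
# tab pixels
print(P[225:232,303:318,2].astype(int)); 
E
```

```text
top 663 normal [-0.04  0.35  0.94] tilt deg 20.660541001348847 yaw of x -173.52168995560956 [596.21  95.89 206.85] [649.83 178.15 242.09]
((622.9953002929688, 136.598388671875), (46.4203987121582, 80.52653503417969), 6.2654314041137695)
tablet 1180 [614.34 170.61 154.91] [ 0.1  -0.98  0.16] lean 9.40990222379222 yaw 5.629539945536045 [495.02 150.99 100.02] [741.5  192.82 199.81]
scene 739 normal [-0.03  0.35  0.94] tilt deg 20.610516383891213 yaw of x -175.4200350015921 [592.69  96.48 207.65] [648.05 179.35 240.99]
((622.8267211914062, 137.748046875), (52.966102600097656, 80.35867309570312), 5.401365756988525)
tablet 510 [536.67 170.76 152.44] [ 0.1  -0.99  0.14] lean 7.864789737773566 yaw 5.6412870871183545 [499.77 160.58 100.11] [586.62 180.86 194.41]
[[  20   17   16   13   15   43   44   46   49   45   48   46   50    0    0]
 [  16   18   24   49   47   48   41 1344   49   45   44   42   46   -2   -4]
 [  15   14   31   42   49   50   46   50   45   43   48   52   52   -5    0]
 [  17   16   28   50   48   48   49   43   49   50   44   46   49   48   -3]
 [  17   17   19   45   44   50   47   48   51   47   50   46   45   -5    0]
 [  12   17   19   46   43   32   31   22   15   17   19   -4   -5   -3   -1]
 [  16   12   19   14   15   19   13   14   13   11   19   -3   -1   -2   -2]]
```

```bash
python3 - <<'E'
from cell import manip
from scipy.spatial.transform import Rotation as R
import numpy as np
np.set_printoptions(precision=3,suppress=True)
s=manip.read_state(); T=R.from_euler('xyz',s["eef_rot"]); print(T.as_matrix())
t=np.radians(6.0)
for sg in (1,-1):
    x=np.array([0,0,-1.]);y=sg*np.array([np.cos(t),np.sin(t),0]);M=np.c_[x,y,np.cross(x,y)]
    print("push",sg,(R.from_matrix(M)*T.inv()).as_rotvec())
    a=.333; t2=np.radians(5.7); Y=np.array([-np.sin(t2),np.cos(t2),0]);X=np.array([np.cos(t2),np.sin(t2),0])
    x=Y*np.sin(a)-np.array([0,0,np.cos(a)]); y=sg*X
    M2=np.c_[x,y,np.cross(x,y)]
    print("press from push pose",(R.from_matrix(M2)*R.from_matrix(M).inv()).as_rotvec())
E
```

```text
[[-0.     0.332 -0.943]
 [ 0.001 -0.943 -0.332]
 [-1.    -0.001 -0.   ]]
push 1 [-0.001 -0.001  1.337]
press from push pose [ 0.331  0.034 -0.005]
push -1 [-0.001  0.001 -1.805]
press from push pose [ 0.331  0.034 -0.005]
```

Call:
jog_arm(series=[0,0,1.337,0.373,0.413,-0.074,0.1,0,0,1.337,0.373,0.413,-0.074,0.1,0,0,1.337,0.373,0.413,-0.074,0.1,0,0,1.337,0.373,0.413,-0.074,0.1,0,0,1.337,0.373,0.413,-0.074,0.1,0,0,1.337,0.373,0.413,-0.074,0.1,0,0,1.337,0.373,0.413,-0.074,0.1,0,0,1.337,0.373,0.413,-0.074,0.1,0,0,1.337,0.373,0.413,-0.074,0.1,0,0,1.337,0.373,0.413,-0.074,0.1,0,0,1.337,0.373,0.413,-0.074,0.1,0,0,1.337,0.373,0.413,-0.074,0.1,0,0,1.337,0.373,0.413,-0.074,0.1])

```text
clock: 1.78
eef_pos: [555.4, -106.7, 150.8]
eef_rot: [1.133, 1.57, -0.335]
wrist_force: [0.8, 0.4, 0.3]
finger_gap: 51.9
```

```bash
cat >> h.py <<'E'
def wristT(s,c):
    from scipy.spatial.transform import Rotation as R
    T=np.eye(4);T[:3,:3]=R.from_euler('xyz',s["eef_rot"]).as_matrix();T[:3,3]=s["eef_pos"]
    return T@np.array(c["mount"])
E
python3 - <<'E'
from cell import manip
from h import *
np.set_printoptions(precision=2,suppress=True)
s=manip.read_state();print(s)
c=manip.camera("wrist");pickle.dump((s,c),open("w1.pkl","wb"));cv2.imwrite("pics/w1.png",c["color"])
E
```

```text
{'clock': 1.775, 'joints': array([-0.25,  0.4 ,  1.56, -0.  ,  1.18, -0.36]), 'qd': array([ 0.,  0., -0., -0., -0.,  0.]), 'effort': array([  0.1 , -56.76, -33.07,   0.06,   0.04,  -0.01]), 'eef_pos': array([ 555.43, -106.66,  150.79]), 'eef_rot': array([ 1.13,  1.57, -0.33]), 'wrist_force': array([0.83, 0.41, 0.3 ]), 'moment': array([ 0.01, -0.08, -0.01]), 'finger_gap': 51.916930309250816}
```

View pics/w1.png

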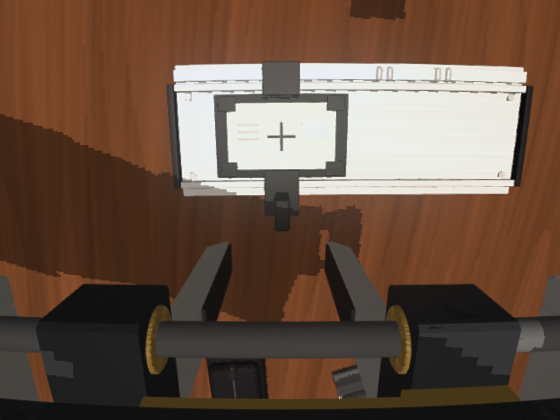

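The wrist view shows the cross at (281,136), the tab at (282,210) and the roller arm at (281,78). The two ridge pairs are at columns ~(379,390) and ~(438,449), row 73. I cast these to world points.

```bash
python3 - <<'E'
from h import *
np.set_printoptions(precision=2,suppress=True)
s,c=pickle.load(open("w1.pkl","rb"));T=wristT(s,c)
im=c["color"]
cv2.imwrite("pics/w1c.png",cv2.resize(im[55:240,220:470],None,fx=3.1,fy=3.1,interpolation=cv2.INTER_CUBIC))
cr=ray(c,[[281.5,136]],14.5,T); print("cross",cr)
rd=ray(c,[[379,74],[390,74],[438,74],[449,74]],13,T);print(rd)
ed=ray(c,[[176,192],[517,192],[175,68],[524,68]],10,T);print(ed)
d=ed[1]-ed[0];a=np.arctan2(d[1],d[0]);d2=ed[3]-ed[2];print(np.degrees(a),np.degrees(np.arctan2(d2[1],d2[0])),np.linalg.norm(d),np.linalg.norm(d2))
ux=np.array([np.cos(np.radians(5.8)),np.sin(np.radians(5.8)),0]);print("slide to ridges",(rd-cr)@ux)
P=cloud(c,T)
m=(P[...,2]>44)&(P[...,2]<56)&(P[...,1]<-70);m[:185]=0;m[240:]=0;m[:,:255]=0;m[:,310:]=0
q=P[m];print("tabtop",m.sum(),q.mean(0),cv2.minAreaRect(q[:,:2].astype(np.float32)))
E
```

```text
cross [[551.61 -44.45  14.5 ]]
[[625.76  14.1   13.  ]
 [634.83  15.22  13.  ]
 [674.98  20.38  13.  ]
 [684.33  21.64  13.  ]]
[[ 463.52 -102.51   10.  ]
 [ 771.66  -69.59   10.  ]
 [ 458.27    1.8    10.  ]
 [ 751.22   36.65   10.  ]]
6.09867282344335 6.7836129155562235 309.88688822344983 295.01653586726326
slide to ridges [ 79.69  88.83 129.29 138.72]
tabtop 474 [ 557.28 -103.56   48.18] ((557.2532958984375, -103.8763198852539), (11.129657745361328, 25.419702529907227), 6.190928936004639)
```

View pics/w1c.png

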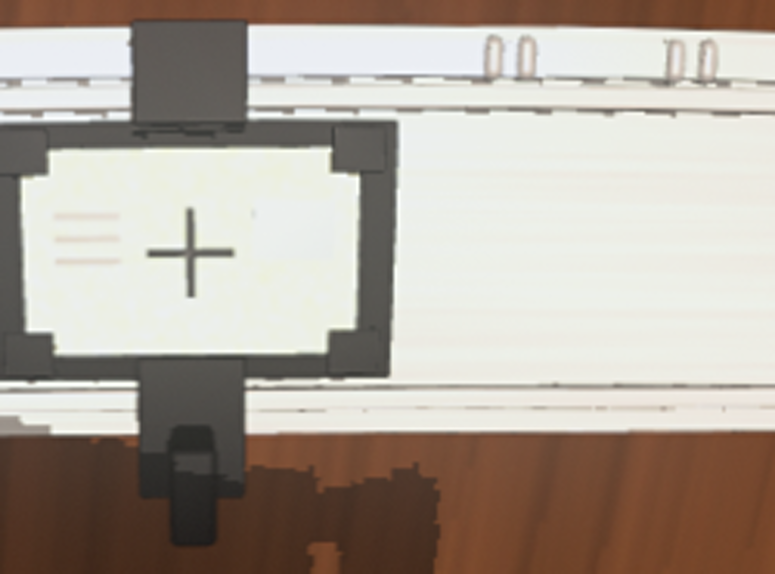

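Call:
jog_arm(series=[0,0,0,0.0015,0.002,-0.05,-0.3,0,0,0,0.0015,0.002,-0.08,-0.3,0,0,0,0.0015,0.002,-0.106,-0.3,0,0,0,0.0015,0.002,-0.106,-0.3,0,0,0,0.0015,0.002,-0.106,-0.3])

```text
clock: 2.45
eef_pos: [557.8, -104.1, 45.7]
eef_rot: [1.207, 1.569, -0.259]
wrist_force: [0.1, -0.3, -0.5]
finger_gap: 32.6
```

```bash
python3 - <<'E'
from cell import manip
from h import *
np.set_printoptions(precision=2,suppress=True)
s=manip.read_state();print(s["eef_pos"],s["wrist_force"],s["finger_gap"])
c=manip.camera("wrist");pickle.dump((s,c),open("w2.pkl","wb"));cv2.imwrite("pics/w2.png",c["color"])
E
```

```text
[ 557.76 -104.07   45.66] [ 0.12 -0.28 -0.46] 32.607856508702724
```

View pics/w2.png

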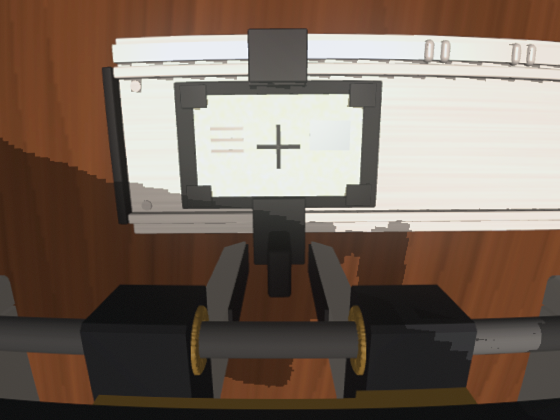

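Call:
jog_arm(series=[0,0,0,0.008,0.001,0,-0.3,0,0,0,0.016,0.002,0,-0.3,0,0,0,0.024,0.003,0,-0.3,0,0,0,0.032,0.004,0,-0.3,0,0,0,0.04,0.0045,0,-0.3,0,0,0,0.048,0.0055,0,-0.3,0,0,0,0.056,0.0065,0,-0.3,0,0,0,0.064,0.0072,0,-0.3,0,0,0,0.072,0.008,0,-0.3,0,0,0,0.08,0.009,0,-0.3,0,0,0,0.08,0.009,0,-0.3])

```text
clock: 3.88
eef_pos: [637.8, -94.7, 44.4]
eef_rot: [1.251, 1.57, -0.215]
wrist_force: [0.4, -0.2, 0.2]
finger_gap: 32.8
```

```bash
cat > look.py <<'E'
import sys
from cell import manip
from h import *
np.set_printoptions(precision=2,suppress=True)
n=sys.argv[1]
s=manip.read_state();print(s["clock"],s["eef_pos"],s["eef_rot"],s["wrist_force"],s["finger_gap"])
c=manip.camera("wrist");pickle.dump((s,c),open(n+".pkl","wb"));cv2.imwrite(f"pics/{n}.png",c["color"])
E
python3 look.py w3
```

```text
3.875 [637.8  -94.66  44.39] [ 1.25  1.57 -0.21] [ 0.42 -0.17  0.18] 32.82061514458763
```

View pics/w3.png

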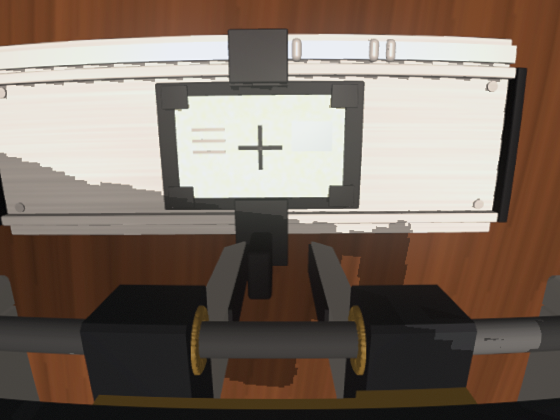

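Ridges: one visible at column 297, the other hidden by the roller arm (centre 258). About 15 mm remains. I continue in small steps.

Call:
jog_arm(series=[0,0,0,0.003,0.0003,0,-0.3,0,0,0,0.006,0.0007,0,-0.3,0,0,0,0.006,0.0007,0,-0.3])

```text
clock: 4.3
eef_pos: [643.5, -94.0, 44.5]
eef_rot: [1.265, 1.57, -0.2]
wrist_force: [0.5, -0.2, -0.1]
finger_gap: 32.9
```

Call:
jog_arm(series=[0,0,0,0.002,0.0002,0,-0.3,0,0,0,0.002,0.0002,0,-0.3])

```text
clock: 4.55
eef_pos: [645.4, -93.8, 44.5]
eef_rot: [1.529, 1.571, 0.063]
wrist_force: [-1.4, -0.7, 0.0]
finger_gap: 32.8
```

Call:
jog_arm(series=[0,0,0,0.002,0.0002,0,-0.3,0,0,0,0.002,0.0002,0,-0.3])

```text
clock: 4.8
eef_pos: [647.0, -93.7, 44.4]
eef_rot: [-1.716, 1.57, 3.101]
wrist_force: [-4.4, -0.4, 1.1]
finger_gap: 33.0
```

```bash
python3 look.py w4
```

```text
4.8 [646.95 -93.68  44.43] [-1.72  1.57  3.1 ] [-4.42 -0.39  1.13] 32.986421751995024
```

View pics/w4.png

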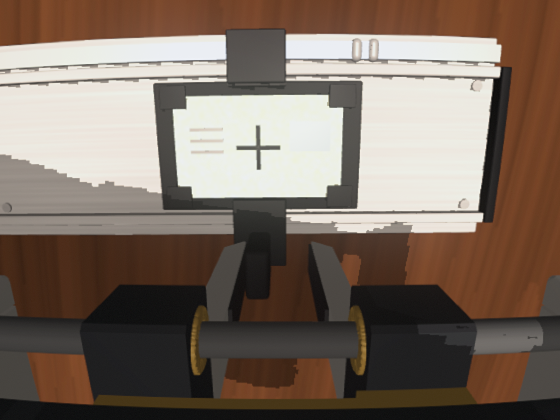

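The force has risen to 4.4 N, so the roller is climbing the first ridge. I continue in 1 mm steps.

Call:
jog_arm(series=[0,0,0,0.001,0.0001,0,-0.3,0,0,0,0.001,0.0001,0,-0.3])

```text
clock: 5.1
eef_pos: [648.1, -93.5, 44.4]
eef_rot: [-1.782, 1.57, 3.036]
wrist_force: [-4.3, -0.3, 1.6]
finger_gap: 33.2
```

Call:
jog_arm(series=[0,0,0,0.001,0.0001,0,-0.3,0,0,0,0.001,0.0001,0,-0.3])

```text
clock: 5.35
eef_pos: [649.4, -93.4, 44.5]
eef_rot: [1.603, 1.57, 0.137]
wrist_force: [-3.2, 0.6, 1.0]
finger_gap: 32.9
```

Call:
jog_arm(series=[0,0,0,0.001,0.0001,0,-0.3,0,0,0,0.001,0.0001,0,-0.3])

```text
clock: 5.6
eef_pos: [650.5, -93.3, 44.5]
eef_rot: [1.499, 1.57, 0.033]
wrist_force: [-1.4, 1.0, -0.2]
finger_gap: 32.8
```

Call:
jog_arm(series=[0,0,0,0.001,0.0001,0,-0.3,0,0,0,0.001,0.0001,0,-0.3])

```text
clock: 5.85
eef_pos: [651.5, -93.2, 44.5]
eef_rot: [1.522, 1.57, 0.056]
wrist_force: [-0.7, 0.7, 0.5]
finger_gap: 33.0
```

```bash
python3 look.py w5; python3 -c "
import cv2;im=cv2.imread('pics/w5.png');cv2.imwrite('pics/w5c.png',cv2.resize(im[20:310,150:420],None,fx=2,fy=2))"
```

```text
5.85 [651.49 -93.17  44.47] [1.52 1.57 0.06] [-0.72  0.66  0.49] 32.963970171452836
```

View pics/w5c.png

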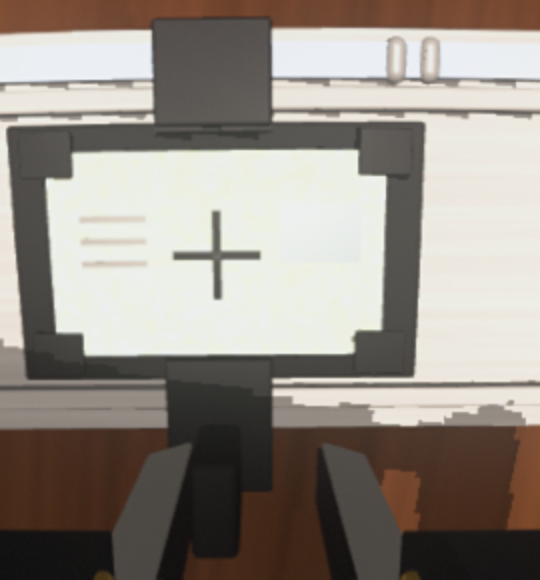

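```bash
python3 - <<'E'
from h import *
np.set_printoptions(precision=2,suppress=True)
u=np.array([.9938,.1115,0])
for n,cr,rg in [("w1",(281.5,136),[(384.5,74),(443.5,74)]),("w2",(278,146.5),[(437.5,50),(523.5,54)]),("w3",(260.5,147.5),[(382.5,49)]),("w4",(258,147),[(365.5,50)]),("w5",(258.5,147.5),[(357,49.5)])]:
    s,c=pickle.load(open(n+".pkl","rb"));T=wristT(s,c)
    a=ray(c,[cr],14.5,T);b=ray(c,rg,13,T);print(n,a,((b-a)@u), "tcp s",(s["eef_pos"]-a)@u)
E
```

```text
w1 [[551.61 -44.45  14.5 ]] [ 84.78 134.54] tcp s [-3.14]
w2 [[551.31 -44.73  14.5 ]] [ 84.68 133.59] tcp s [-0.21]
w3 [[621.92 -36.77  14.5 ]] [64.15] tcp s [9.33]
w4 [[629.66 -35.66  14.5 ]] [56.59] tcp s [10.71]
w5 [[634.54 -35.39  14.5 ]] [51.88] tcp s [10.41]
```

About 1–2 mm short of the stop, with the push force almost gone, so the roller is past the crest. One more 1 mm push, then I centre the fingers on the tab.

Call:
jog_arm(series=[0,0,0,0.001,0.0001,0,-0.3,0,0,0,0.001,0.0001,0,-0.3,0,0,0,-0.004,-0.0004,0,-0.3,0,0,0,-0.009,-0.001,0,-0.3,0,0,0,-0.009,-0.001,0,-0.3,0,0,0,-0.009,-0.001,0,-0.3])

```text
clock: 6.65
eef_pos: [642.4, -94.3, 44.6]
eef_rot: [1.183, 1.571, -0.282]
wrist_force: [-0.1, 0.1, -0.4]
finger_gap: 33.1
```

```bash
python3 look.py w6; python3 -c "
import cv2;im=cv2.imread('pics/w6.png');cv2.imwrite('pics/w6c.png',cv2.resize(im[20:310,150:420],None,fx=2,fy=2))"
```

```text
6.65 [642.36 -94.26  44.59] [ 1.18  1.57 -0.28] [-0.09  0.07 -0.37] 33.07625634290377
```

View pics/w6c.png

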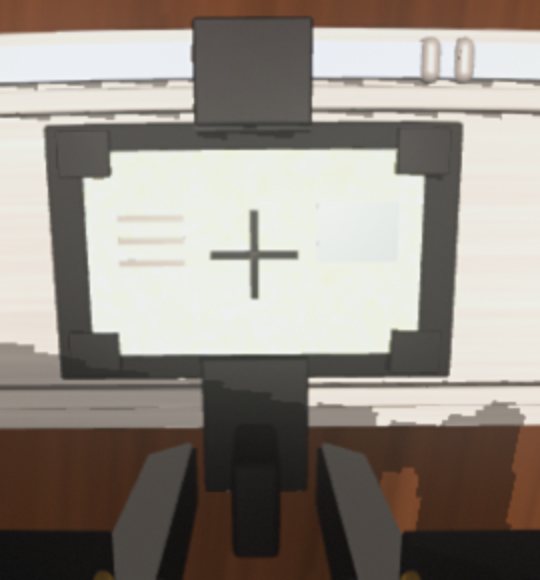

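```bash
python3 - <<'E'
from h import *
np.set_printoptions(precision=2,suppress=True)
u=np.array([.9938,.1115,0])
for n,cr,rg in [("w6",(277,147.2),[(373.7,49.5)])]:
    s,c=pickle.load(open(n+".pkl","rb"));T=wristT(s,c)
    a=ray(c,[cr],14.5,T);b=ray(c,rg,13,T);print(n,a,((b-a)@u), "tcp s",(s["eef_pos"]-a)@u, "moved",(a-[[551.45,-44.6,14.5]])@u)
    Y=np.array([-.099,.995,0]); print("mark y in tablet",(a-[619.4,173.2,0])@Y)
E
```

```text
w6 [[635.36 -35.29  14.5 ]] [50.65] tcp s [0.38] moved [84.42]
mark y in tablet [-209.02]
```

Fingers are clear on both sides of the tab. The carrier has moved 84.4 mm, against 84.7 mm predicted to the ridge pair, so it sits in the camera stop. The mark is at tablet y ≈ −209, so the target hood angle is ≈ 0.684. I lift out and go above the hood.

Call:
jog_arm(series=[0,0,0,0,0,0.03,-0.3,0,0,0,0,0,0.08,-0.3,0,0,0,0,0,0.14,-1,0,0,0,0,0,0.2,-1,0,0,0,0,0,0.25,-1,0.1,0.01,0,-0.004,0.05,0.25,-1,0.2,0.02,-0.003,-0.008,0.1,0.25,-1,0.331,0.034,-0.005,-0.016,0.15,0.25,-1,0.331,0.034,-0.005,-0.016,0.198,0.25,-1,0.331,0.034,-0.005,-0.016,0.198,0.25,-1,0.331,0.034,-0.005,-0.016,0.198,0.25,-1,0.331,0.034,-0.005,-0.016,0.198,0.25,-1], squeeze=10)

```text
clock: 8.2
eef_pos: [626.5, 102.7, 294.5]
eef_rot: [3.141, 1.238, 1.669]
wrist_force: [0.0, -0.3, -0.9]
finger_gap: 0.3
```

```bash
python3 look.py w7; python3 - <<'E'
from cell import manip
from h import *
from scipy.spatial.transform import Rotation as R
np.set_printoptions(precision=3,suppress=True)
s=manip.read_state();print(R.from_euler('xyz',s["eef_rot"]).as_matrix())
for n in("scene","top"):
    c=manip.camera(n);pickle.dump(c,open(n+"7.pkl","wb"))
    im=c["color"]; cv2.imwrite(f"pics/{n}7.png",cv2.resize(im[150:350,200:420],None,fx=3,fy=3) if n=="scene" else cv2.resize(im[120:320,150:350],None,fx=3,fy=3))
E
```

```text
8.2 [626.46 102.72 294.45] [3.14 1.24 1.67] [ 0.03 -0.35 -0.9 ] 0.3321784433375864
[[-0.032  0.995  0.093]
 [ 0.325  0.099 -0.941]
 [-0.945  0.    -0.327]]
```

View pics/w7.png

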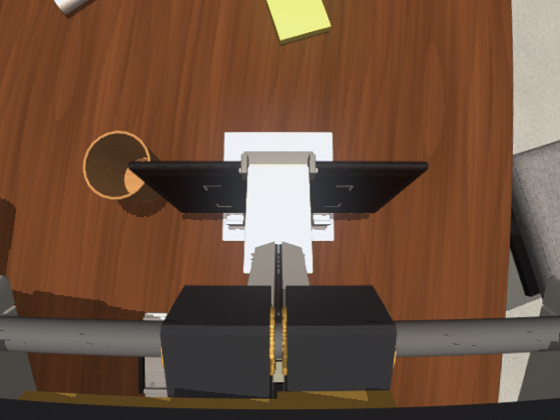

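View pics/scene7.png

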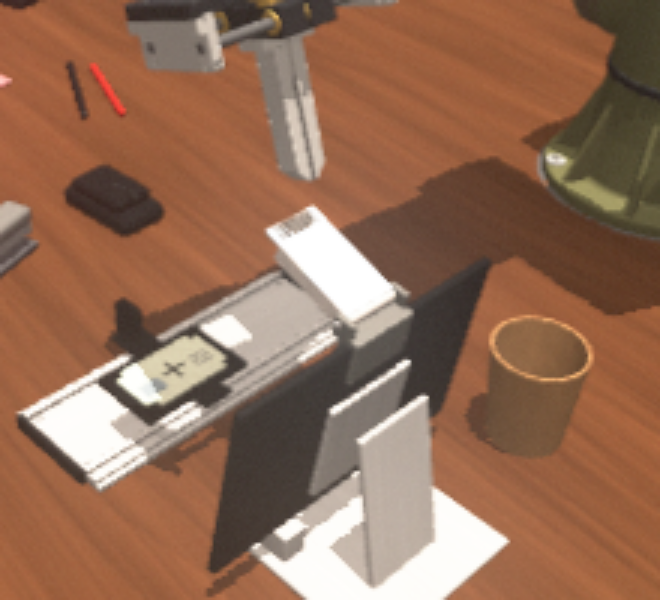

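View pics/top7.png

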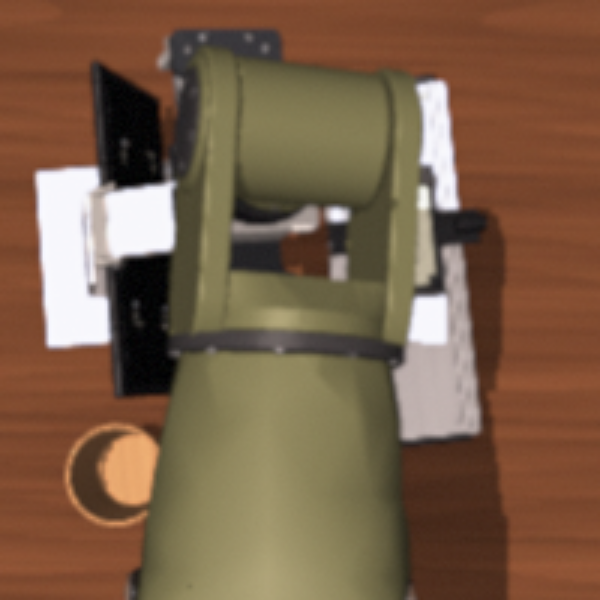

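The wrist view shows the closed fingers (column 278) centred over the hood (columns 244–312), and the carrier still sits at the stop. I check the hinge and hood geometry from the wrist depth.

```bash
cat > hood.py <<'E'
import sys
from h import *
np.set_printoptions(precision=2,suppress=True)
Y=np.array([-.0993,.9951,0]);X=np.array([.9951,.0993,0])
def fit(c,T,n):
    P=cloud(c,T);im=c["color"];rel=P-np.array([619.4,173.2,0])
    tx=rel@X;ty=rel@Y;z=P[...,2]
    m=(im.min(2)>140)&(abs(tx)<21)&(ty<-12)&(ty>-62)&(z>150)&(z<245)
    q=np.c_[ty[m],z[m]]
    k=np.ones(len(q),bool)
    for _ in range(4):
        p=np.polyfit(q[k,0],q[k,1],1);k=abs(np.polyval(p,q[:,0])-q[:,1])<3
    # slope dz/dty: outward is -ty -> down angle = slope>0 => goes down outward
    a=np.arctan(p[0]); 
    # angle v assuming plane; also distance of hinge to plane
    d=(np.polyval(p,-1.3)-206.1)*np.cos(a)
    print(n,k.sum(),"v from slope",a+.349,"hinge-to-top-plane (6)",d)
    # per-point angle from known hinge
    r=np.hypot(q[k,0]+1.3,q[k,1]-206.1);ph=np.arctan2(206.1-q[k,1],-(q[k,0]+1.3));print("  v from hinge", np.median(ph+np.arcsin(6/r))+.349)
if __name__=="__main__":
    k=sys.argv[1]
    s,c=pickle.load(open(f"w{k}.pkl","rb"));fit(c,wristT(s,c),"wrist")
    fit((c:=pickle.load(open(f"scene{k}.pkl","rb"))),c["pose"],"scene")
    fit((c:=pickle.load(open(f"top{k}.pkl","rb"))),c["pose"],"top")
E
python3 hood.py 7
```

```text
wrist 3748 v from slope 0.0015023797173460696 hinge-to-top-plane (6) 5.81935025460084
  v from hinge 0.00602503095214002
scene 404 v from slope -0.00014309321447730783 hinge-to-top-plane (6) 6.6465574021753175
  v from hinge -0.014821421508086075
top 277 v from slope 0.006668341827416935 hinge-to-top-plane (6) 5.605545783402974
  v from hinge 0.02016151592788623
```

The geometry agrees: v ≈ 0.00 and a 6 mm plate offset. I press down most of the way.

Call:
jog_arm(series=[0,0,0,0,-0.001,-0.02,-1,0,0,0,0,-0.001,-0.035,-1,0,0,0,0,-0.001,-0.045,-1,0,0,0,0,-0.002,-0.055,-1,0,0,0,0,-0.002,-0.065,-1,0,0,0,0,-0.003,-0.075,-1,0,0,0,0,-0.003,-0.082,-1,0,0,0,0,-0.003,-0.086,-1,0,0,0,0,-0.003,-0.086,-1,0,0,0,0,-0.003,-0.086,-1])

```text
clock: 9.6
eef_pos: [626.3, 100.7, 208.7]
eef_rot: [3.141, 1.238, 1.67]
wrist_force: [-1.8, -0.3, 2.5]
finger_gap: 0.5
```

```bash
cat > look3.py <<'E'
import sys
from cell import manip
from h import *
k=sys.argv[1]
for n in("scene","top"):
    c=manip.camera(n);pickle.dump(c,open(f"{n}{k}.pkl","wb"));im=c["color"]
    cv2.imwrite(f"pics/{n}{k}.png",cv2.resize(im[150:350,200:420],None,fx=3,fy=3) if n=="scene" else im)
E
python3 look.py w8; python3 look3.py 8; python3 hood.py 8
```

```text
9.6 [626.29 100.71 208.69] [3.14 1.24 1.67] [-1.82 -0.33  2.54] 0.5459446795955171
wrist 7375 v from slope 0.6732303107796443 hinge-to-top-plane (6) 5.4721882928221595
  v from hinge 0.6884872361061847
scene 225 v from slope 0.6669868397179393 hinge-to-top-plane (6) 6.148773583885002
  v from hinge 0.6621816706686199
top 330 v from slope 0.663468881356152 hinge-to-top-plane (6) 5.065571456886737
  v from hinge 0.6922167926681263
```

View pics/scene8.png

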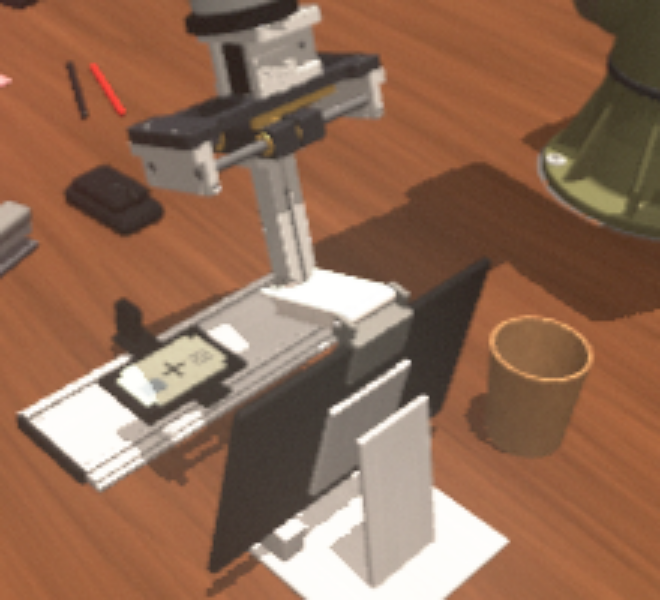

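View pics/w8.png

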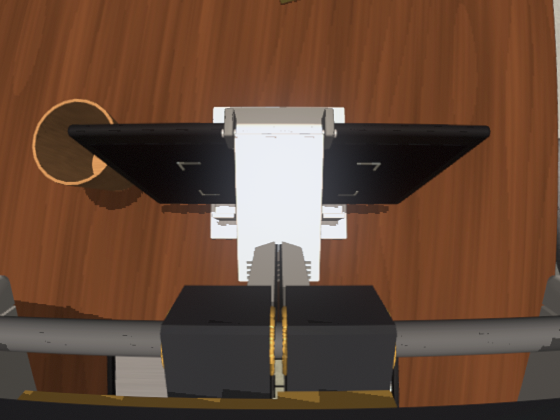

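All three cameras give v ≈ 0.67, with 2.5 N on the fingers. I go 1 mm further to centre on ~0.685, then hold.

Call:
jog_arm(series=[0,0,0,0,0,-0.001,-1,0,0,0,0,0,-0.001,-1,0,0,0,0,0,-0.001,-1,0,0,0,0,0,-0.001,-1,0,0,0,0,0,-0.001,-1,0,0,0,0,0,-0.001,-1,0,0,0,0,0,-0.001,-1,0,0,0,0,0,-0.001,-1,0,0,0,0,0,-0.001,-1,0,0,0,0,0,-0.001,-1])

```text
clock: 11.0
eef_pos: [626.3, 100.8, 207.5]
eef_rot: [3.141, 1.238, 1.67]
wrist_force: [-0.6, 1.0, 2.1]
finger_gap: 0.6
```

```bash
python3 look.py w9; python3 look3.py 9; python3 hood.py 9; python3 - <<'E'
from h import *
np.set_printoptions(precision=4,suppress=True)
# reflection check in tablet frame (y,z)
L=np.array([1.9,185.5]);d=np.array([-.990,.139]);H=np.array([-1.3,206.1])
for v in (.67,.685,.70):
    a=v-.349;o=np.array([-np.cos(a),-np.sin(a)]);n=np.array([-np.sin(a),np.cos(a)])
    t=((H-L)@n)/(d@n);p=L+t*d;r=d-2*(d@n)*n;y=p+r*((14.5-p[1])/r[1]);print(v,p,"out",(p-H)@o,"hits y",y[0])
# cross in scene view: dark pixels on the card
c=pickle.load(open("scene9.pkl","rb"));im=c["color"]
uv=[[200+174/3-.3,150+370/3-.3]];a=ray(c,uv,14.5);print("cross scene",a,(a-[619.4,173.2,0])@np.array([-.0993,.9951,0]))
E
```

```text
11.0 [626.3  100.78 207.46] [3.14 1.24 1.67] [-0.56  1.    2.07] 0.6060672599628667
wrist 7452 v from slope 0.691104614597532 hinge-to-top-plane (6) 5.475019525806408
  v from hinge 0.7064723732122562
scene 208 v from slope 0.6875472571945755 hinge-to-top-plane (6) 6.23504682521419
  v from hinge 0.6816535492051242
top 331 v from slope 0.6840440946798733 hinge-to-top-plane (6) 5.323627567416554
  v from hinge 0.7059592352045244
0.67 [-43.9106 191.932 ] out 44.904293392407354 hits y -222.7341228152412
0.685 [-42.4536 191.7274] out 43.59113113436568 hits y -210.6650416696428
0.7 [-41.079  191.5344] out 42.361850251155985 hits y -199.28851740534074
cross scene [[634.9211 -34.0024  14.5   ]] [-207.7284]
```

```bash
python3 -c "
from cell import manip
s=manip.read_state();print(s['clock'],s['eef_pos'],s['wrist_force'],abs(s['qd']).max());print(manip.sign_off())"
```

```text
11.15 [626.31754562 100.75654475 207.45694753] [0.09844566 0.74812751 2.52113406] 0.0018932135974243326
the job is handed in; nothing more can be done
None
```

I pushed the carrier into the camera stop and handed the job in at 11.15 s, still holding the mirror hood at about 0.69 rad with closed fingers. `sign_off()` gives no verdict, so what follows are my own last measurements.

- **Carrier:** I pushed it about 84.4 mm by the tab, against 84.7 mm predicted from the ridge positions. The push force rose to about 4.4 N over the ridge and then dropped away. The fingers were then centred clear of the tab and lifted. A later scene view agreed to within about 1.5 mm on where the cross stands.
- **Hood angle:** The cross is at tablet y ≈ −208 to −209 mm, which allows 0.631 to 0.741 rad. My reflection calculation puts the camera's line at y ≈ −211 mm for 0.685 rad.
    - Slope fits from the three cameras gave 0.684 to 0.691 rad.
    - Fits through the nominal hinge position gave 0.682 to 0.706 rad; they disagree a little but are all inside the tolerance.
- **Hold:** The fingers press with about 2.5 N and the arm was still (joint speeds under 0.002 rad/s).
- **Other objects:** The arm did not go near the cup, mouse or stapler. The later pictures show no visible shift, though I did not measure their positions again.

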